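# Find the loaded sample tin, send it off and call the pick-up

## Robot

A 6-joint arm with a two-finger parallel gripper is mounted at the origin on the work surface. World frame = base frame: x ahead of the robot, y to its left, z up, the work surface at z = 0. Lengths are in mm, angles in degrees, forces in N, time in s.
With the tool pointing down it reaches from about 300 to 850 mm from the base axis. Payload 4.2 kg.
Tool frame: the origin (TCP) lies midway between the tips of the shut fingers; the grasp point (between the pads) lies 19 mm behind it (env.hold_point_z is the z of the grasp point in the tool frame, in mm); z points along the fingers, y is the direction in which the jaws open and shut (so a half turn about z gives the same grasp; the last joint's range is limited). The gripper opens to 91 mm and grips with 3 to 60 N. Pads are 32 mm wide; open, the fingers measure 118 mm over their backs; the gripper's body (76 mm by 178 mm) begins 60 mm behind the grasp point.
Start: joints at [-74.026, 18.312, 89.639, -0, 72.044, -1.146], TCP at [169.268, -549.538, 213.976] pointing down, gripper open.
Joint ranges: [-177.97, 177.97], [-48.28, 115.42], [12.27, 149.76], [-77.06, 257.06], [2.81, 150.46], [-146.56, 146.56]. Speed limits (degrees/s): [147.25, 147.25, 180, 180, 180, 180].

## Interface

Orientations are given as [roll, pitch, yaw] about the fixed x, y, z axes, in that order (R = Rz(yaw) Ry(pitch) Rx(roll)).
In Python, from workcell import env, grab_frame, camera_params, spotter gives the robot as it stands. The module is installed in compiled form; this text tells all that it offers.
- The arm moves only by the shell command python3 -m jog 'ROWS' [FORCE]. ROWS is text: rows parted by semicolons, each of 7 numbers parted by spaces: the turn, a rotation vector about the world's x, y, z in units of 5 degrees (1.0 is 5 degrees), then the shift along the world's x, y, z in units of 25 mm (1.0 is 25 mm), then the opening, from 0 (shut) to 1 (fully open). A call has 1 to 5 rows; each row is the pose to reach, as a shift and turn from the pose commanded when the call began; what a row does not reach only later rows make up. A row lasts 1/8 s, in which the tool goes at most 62.5 mm and 10.7 degrees, less where a joint would pass 70% of its speed; a pose out of reach is approached as far as the arm can. A call with a gripper value outside its range is refused whole. The fingers move at their own pace and stop on an object; FORCE is the grip in N (left out, the last holds). Time passes only in rows, so rows that repeat a pose let the fingers close. It gives the time, the measured TCP pose, the force and the opening at its end, in the units of the state.
- env.state(): the state, without advancing time (a new reading comes with each control period).
- grab_frame(name): name is "scene" or "side" or "wrist"; returns the picture (384x512x3 uint8, red, green, blue); there is no depth.
- camera_params(name): a dict with "K" (3x3 intrinsics, pixels), "dist" ([k1, k2, p1, p2, k3] as OpenCV has them; the pictures are not rectified), "rvec" (rotation vector, rad) and "tvec" (3), from world to camera coordinates, as OpenCV has them. Camera axes: x right, y down, z forward; pixel columns grow to the right and rows downward; lengths in mm; the calibration is good to about 2 mm. A picture is of the moment at which its call begins: read the wrist's pose just before it. camera_params takes no time and is no camera call; for the wrist camera it gives the pose at the moment of the call.
- env.job_done(): hands the job in, once; it reports no verdict.
Trained networks look in the newest picture that a camera, given by its name, has taken for a name from the list of things; names that differ only in an ending like _2 or _b are one class to them, and where a whole thing is asked for, a point or a joint stands for the part that bears it (a point fixed in the world has none). Each returns a list of dicts, best first, with "conf" (0 to 1); they miss things now and then, are a little off and sometimes report something else, mostly with a low value. They report only what shows in the picture. A call takes as long as a camera call.
- spotter.look_for(query, camera): "box" ([left, top, width, height] in pixels, round what is visible of it).
- spotter.trace(query, camera): "region" (384x512 bool, what is visible of it) and "box" ([left, top, width, height] in pixels, round what is visible of it).
The state is a dict: "time_s": time; "qpos": joint angles; "qvel": joint speeds; "effort": joint torques, N m; "ee_pos": TCP position; "ee_rot": TCP orientation; "force": force on the tool from outside, world axes, zero at the start; "torque": the same for the moment, N m; "gripper_width": finger opening in mm.
Only numpy, scipy, OpenCV 4.12 (cv2) and the standard library are available. Lean on these libraries where they do the work, as an engineer would, in place of code of your own. Each camera call takes 0.05 s, during which the arm holds its last target. There are 200 camera calls.

## Task

Three look-alike closed sample tins came back to the packing bench and one is still loaded: lift each in turn well clear of the blue board (some 40 mm), starting with the one nearest the yellow tray, to feel which is heaviest, and set the two empty ones back upright where they stood. Set the loaded tin down gently, upright, in the free bay of the yellow tray, the one with the green pad, let go of it, and then push the red lever fully over, away from the robot, to call the pick-up. Leave the carton, the pen cup and the scanner where they are.

Things in the scene. Friction and masses are not known exactly. Their poses are not given: they have to be found in the camera images.
- tin_a_mid (a point): Closed sample tin, white with a flush grey lid: 100 mm long (own x), 56 mm wide (own y), 64 mm high. This point is its centre, 32 mm above its underside. Stiff; can be gripped across its 56 mm width. Empty 0.14 to 0.21 kg, loaded 0.48 to 0.72 kg; all three look alike. Its x is within 17 degrees of world x. This is the first of the row, nearest the yellow tray (largest y).
- tin_b_mid (a point): Closed sample tin, white with a flush grey lid: 100 mm long (own x), 56 mm wide (own y), 64 mm high. This point is its centre, 32 mm above its underside. Stiff; can be gripped across its 56 mm width. Empty 0.14 to 0.21 kg, loaded 0.48 to 0.72 kg; all three look alike. Its x is within 17 degrees of world x. This is the middle one of the row.
- tin_c_mid (a point): Closed sample tin, white with a flush grey lid: 100 mm long (own x), 56 mm wide (own y), 64 mm high. This point is its centre, 32 mm above its underside. Stiff; can be gripped across its 56 mm width. Empty 0.14 to 0.21 kg, loaded 0.48 to 0.72 kg; all three look alike. Its x is within 17 degrees of world x. This is the last of the row, farthest from the yellow tray (smallest y).
- board: Fixed flat blue board, 220 mm (x) by 420 mm (y), 6 mm thick, on which the three tins stand in a row along its y, 135 mm apart; origin at the centre of its underside, on the table.
- tray: Fixed yellow tray, 320 mm (own x) by 160 mm (own y), walls 18 mm high and 5 mm thick, floor 5 mm thick; one cross wall makes two bays along its x, each 152 by 150 mm inside, centred 79 mm either way from its middle. Origin at the centre of its underside. One bay holds a carton, the other is free with a green pad on its floor; which is which changes.
- pad: Fixed green pad, 136 mm (own x, parallel to the tray's x) by 136 mm (own y), 4 mm thick, lying on the floor of the free bay; its top is 9 mm above the table. Origin at the centre of its underside, in the middle of the free bay.
- carton_mid (a point): Brown carton, 100 by 80 mm and 80 mm high, standing loose in the other bay of the tray; this point is its centre, 40 mm above its underside. To be left alone.
- lever (a joint): Red pick-up call lever on a grey block, on the far side of the tins from the tray. Value in rad: 0 leaning 0.5 rad towards the robot (own -x), 1.0 leaning 0.5 rad away from it (own +x, fully over). It starts between 0 and 0.2, moves with light friction (about 1 N at the knob) and stays where it is left.
- lever_tip (a point): Centre of the knob at the top end of the lever, a red ball 26 mm across, 80 mm from the pivot; it moves with the lever. Its y axis is the pivot axis.
- lever_base: Grey block that carries the lever, 70 by 50 mm and 25 mm high, fixed on the table; origin at the centre of its underside, straight under the pivot, which is 22 mm above the table; the lever swings from its -x side to its +x side.
- basket: Loose blue plastic pen cup, 84 mm across the rim and 100 mm high, beyond the board; origin at the centre of its underside. A bystander.
- scanner_mid (a point): Loose black and red hand scanner lying beyond the board, about 130 by 70 mm and 38 mm high; this point is its centre, 18 mm up. A bystander.

How it is judged:
By the outcome, as a careful person would: the job done as asked, in the order asked, and still so for the second after the job is handed in, with the robot touching nothing.
It also fails if it takes over 72 s, if anything falls off the work surface, if the arm or the gripper's body presses on something with over 40 N, if the wrist force passes 120 N, or if a joint passes its speed limit or range.

## Working session

There is one attempt and no reset: what is moved stays moved. The work goes in short steps, Python scripts to look and compute and a shell command to move; the robot and the scene stay as the last step left them, time stands still between calls to the robot, and variables do not carry over. Pictures are saved under pics/ and viewed, about 8 in all and at most 12, crops included, and the job is handed in when it is done.

```bash
mkdir -p pics; cat > h.py <<'E'
import numpy as np, cv2
from workcell import env, grab_frame, camera_params, spotter
def save(im,n): cv2.imwrite(f'pics/{n}.png',cv2.cvtColor(im,cv2.COLOR_RGB2BGR))
def ray(px,p):
    R=cv2.Rodrigues(np.array(p['rvec'],float))[0]; t=np.array(p['tvec'],float).ravel()
    u=cv2.undistortPoints(np.array([[px]],float),np.array(p['K'],float),np.array(p['dist'],float))[0,0]
    d=R.T@np.array([u[0],u[1],1]); return -R.T@t, d/np.linalg.norm(d)
def onz(px,p,z):
    o,d=ray(px,p); return o+d*(z-o[2])/d[2]
def tri(obs):
    A=np.zeros((3,3));b=np.zeros(3)
    for px,p in obs:
        o,d=ray(px,p);M=np.eye(3)-np.outer(d,d);A+=M;b+=M@o
    return np.linalg.solve(A,b)
def proj(X,p): return cv2.projectPoints(np.array(X,float).reshape(-1,1,3),np.array(p['rvec'],float),np.array(p['tvec'],float),np.array(p['K'],float),np.array(p['dist'],float))[0].reshape(-1,2)
E
python3 - <<'E'
from h import *
s=env.state();print(s['time_s'],s['ee_pos'],s['ee_rot'],s['force'],s['gripper_width'],env.hold_point_z)
a=grab_frame('scene');b=grab_frame('side')
save(np.hstack([a,b])[:, :],'both'); 
im=cv2.imread('pics/both.png');cv2.imwrite('pics/both.png',im)
save(a,'scene');save(b,'side')
big=cv2.resize(im,(800,300));
for c in ('scene','side'):
  p=camera_params(c);o,_=ray((256,192),p);print(c,o.round())
  for q in ('tin_a_mid','tray','pad','lever_tip','board','lever_base','carton_mid','basket','scanner_mid'):
    for r in spotter.look_for(q,c)[:4]: print(c,q,np.round(r['box']),round(r['conf'],2))
E
```

```text
0.0 [ 169.12750418 -549.05820092  213.09905322] [-1.79899312e+02 -2.58968788e-03  1.71184452e+01] [ 0.50514407 -0.59095655  0.34594749] 91.117096258892 -18.8
scene [ 955. -654.  849.]
scene tin_a_mid [243. 164.  31.  33.] 0.82
scene tin_a_mid [221. 193.  38.  39.] 0.66
scene tray [247. 125.  99.  46.] 0.87
scene pad [295. 138.  47.  30.] 0.75
scene lever_tip [130. 269.  24.  29.] 0.69
scene board [158. 161. 137. 127.] 0.68
scene carton_mid [260. 111.  34.  36.] 0.68
scene carton_mid [166. 212.  43.  41.] 0.29
scene basket [305. 193.  35.  39.] 0.55
scene scanner_mid [217. 282.  60.  47.] 0.69
side [-128.  608.  869.]
side tin_a_mid [215. 204.  42.  46.] 0.84
side tray [ 89. 241. 132. 112.] 0.61
side pad [254. 182.  40.  39.] 0.34
side lever_tip [353. 146.  14.  18.] 0.5
side lever_tip [262. 137.  43.  29.] 0.34
side lever_tip [308. 175.  40.  38.] 0.26
side board [193. 164. 164. 111.] 0.64
side lever_base [340. 144.  31.  33.] 0.97
side carton_mid [140. 264.  60.  67.] 0.87
side basket [178. 158.  25.  42.] 0.7
side scanner_mid [264. 136.  39.  29.] 0.75
```

View pics/scene.png

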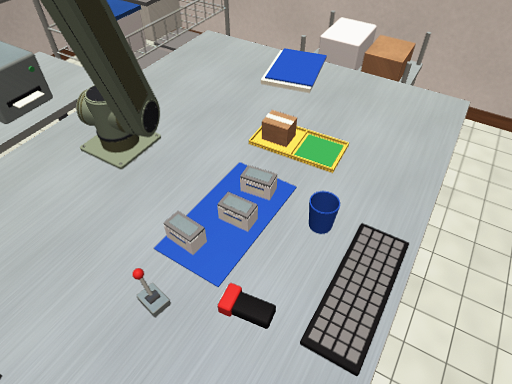

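View pics/side.png

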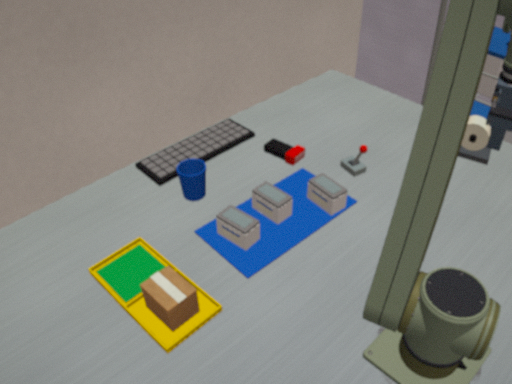

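The scene view shows three tins on the board at (259,182), (238,212) and (185,232), the carton in the near bay, the pad at (320,152), and the lever knob at (138,273). The side view shows the tins at (238,227), (272,202) and (327,194), the pad at (131,272), and the knob at (363,149).

```bash
python3 - <<'E'
from h import *
P={c:camera_params(c) for c in('scene','side')}
def cen(r):
    m=r['region'].astype('uint8');M=cv2.moments(m,True);return M['m10']/M['m00'],M['m01']/M['m00']
# lid centres by eye
for n,a,b in (('lidA',(259,174),(238,219)),('lidB',(238,204),(272,194)),('lidC',(186,225),(328,186)),('knob',(138.5,273.5),(363.5,149)),('pad',(321,152),(131,271)),('basketrim',(324,200),(192,166)),('scan',(247,306),(285,151)),('carton',(280,123),(169,283))):
    t=tri([(a,P['scene']),(b,P['side'])]);print(n,t.round(),'resid',np.round([*(proj(t,P['scene'])[0]-a),*(proj(t,P['side'])[0]-b)],1))
for q in('tin_a_mid','pad','tray','board'):
  for c in P:
    grab_frame(c)
    for r in spotter.trace(q,c)[:4]:
        m=r['region'].astype('uint8');cs=max(cv2.findContours(m,0,2)[0],key=cv2.contourArea)
        quad=cv2.boxPoints(cv2.minAreaRect(cs))
        z=dict(tin_a_mid=38,pad=9,tray=10,board=6)[q]
        print(c,q,round(r['conf'],2),np.round(r['box']),'cent on z',z,onz(cen(r),P[c],z).round())
        if q!='tin_a_mid':
            ap=cv2.approxPolyDP(cv2.convexHull(cs),4,True).reshape(-1,2); print('  corners',[onz(x,P[c],z)[:2].round().tolist() for x in ap])
w=grab_frame('wrist');pw=camera_params('wrist');o,d=ray((256,192),pw);print(o,d,pw['K'][0])
E
```

```text
lidA [542.  52.  67.] resid [-1.   0.2 -1.2 -0.2]
lidB [553. -82.  66.] resid [-0.9  0.2 -0.9 -0.1]
lidC [ 471. -217.   64.] resid [-1.8  0.1 -1.7  0. ]
knob [ 486. -402.   93.] resid [-0.8  0.  -0.6  0.1]
pad [639. 322.   0.] resid [-0.1  0.1 -0.2 -0.1]
basketrim [765.  23. 103.] resid [-0.7  0.3 -0.7 -0.2]
scan [ 722. -310.   15.] resid [-1.5  0.3 -1.1 -0.1]
carton [482. 304.  77.] resid [ 0.1 -0.   0.1  0. ]
scene tin_a_mid 0.67 [244. 162.  35.  35.] cent on z 38 [545.  51.  38.]
side tin_a_mid 0.83 [215. 205.  42.  44.] cent on z 38 [542.  49.  38.]
side tin_a_mid 0.53 [197. 166. 158. 111.] cent on z 38 [478. -13.  38.]
scene pad 0.89 [296. 134.  48.  34.] cent on z 9 [632. 322.   9.]
  corners [[563.0, 383.0], [694.0, 388.0], [697.0, 262.0], [570.0, 257.0]]
side pad 0.26 [308. 175.  38.  37.] cent on z 9 [ 492. -249.    9.]
  corners [[569.0, -306.0], [460.0, -300.0], [421.0, -237.0], [424.0, -192.0], [525.0, -201.0], [567.0, -258.0]]
scene tray 0.83 [250. 123.  97.  48.] cent on z 10 [548. 299.  10.]
  corners [[708.0, 389.0], [707.0, 238.0], [391.0, 244.0], [389.0, 319.0], [52
[... 310 characters left out ...]
 tray 0.75 [ 88. 236. 134. 115.] cent on z 10 [499. 330.  10.]
  corners [[718.0, 248.0], [390.0, 235.0], [381.0, 392.0], [702.0, 404.0]]
scene board 0.72 [156. 161. 140. 125.] cent on z 6 [ 542. -136.    6.]
  corners [[631.0, 122.0], [631.0, -291.0], [417.0, -288.0], [427.0, 127.0]]
side board 0.73 [195. 163. 160. 112.] cent on z 6 [499. -37.   6.]
  corners [[415.0, -280.0], [421.0, 127.0], [632.0, 124.0], [625.0, -291.0]]
side board 0.7 [340. 142.  32.  35.] cent on z 6 [ 526. -434.    6.]
  corners [[567.0, -538.0], [482.0, -431.0], [492.0, -377.0], [559.0, -398.0]]
[ 250.54031965 -525.55770399  386.09224808] [-0.27787455 -0.07681832 -0.95754095] [319.68967216   0.         258.45518348]
```

```bash
python3 -m jog '0 0 -3.4 3 3.7 0.6 1;0 0 -3.4 5 6 0.6 1;0 0 -3.4 7 8.5 0.6 1;0 0 -3.4 9 11 0.6 1;0 0 -3.4 10 12.5 0.6 1'
```

```text
time_s: 2.48
ee_pos: [365.8, -306.8, 228.4]
ee_rot: [180.0, -0.1, 0.1]
force: [0.9, -1.2, 0.7]
gripper_width: 91.2
```

```bash
python3 -m jog '0 0 0 1.5 2 0 1;0 0 0 3 4 0 1;0 0 0 4.5 6 0 1;0 0 0 6 8 0 1;0 0 0 6.8 9 0 1';python3 -m jog '0 0 0 0 0 0 1;0 0 0 0 0 0 1'
python3 - <<'E'
from h import *
print(env.state()['ee_pos'],env.state()['ee_rot'])
w=grab_frame('wrist');p=camera_params('wrist');save(w,'w1')
import pickle;pickle.dump((w,p),open('w1.pkl','wb'))
for r in spotter.trace('tin_a_mid','wrist')[:5]:print(r['conf'],r['box'])
E
```

```text
time_s: 3.1
ee_pos: [536.2, -80.6, 228.1]
ee_rot: [-180.0, -0.0, 0.3]
force: [-0.4, 0.2, -0.4]
gripper_width: 91.4
time_s: 3.35
ee_pos: [534.1, -83.8, 228.0]
ee_rot: [180.0, 0.0, 0.1]
force: [-0.7, -0.7, 1.3]
gripper_width: 91.2
[534.08047563 -83.84408847 227.995627  ] [1.79966499e+02 4.82494731e-02 1.16517419e-01]
0.96 [93.5, 113.5, 86.2, 102.3]
```

View pics/w1.png

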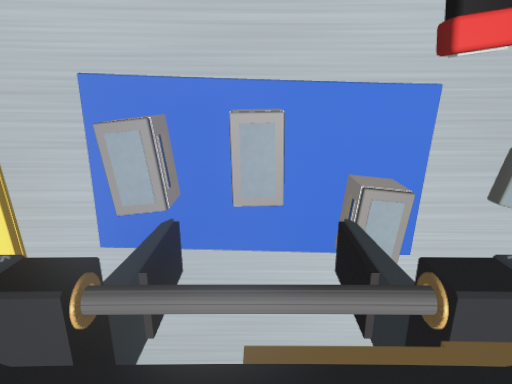

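The wrist picture shows tin lids B (outer corners about 230–284 × 110–207), A (corners (95,124),(150,117),(165,211),(117,215)) and C (top edge (359,188)–(410,192), its lower part hidden by a finger).

```bash
python3 - <<'E'
from h import *
import pickle
w,p=pickle.load(open('w1.pkl','rb'))
Q=dict(A=[(95,124),(150,117),(165,211),(117,215)],B=[(230,110),(284,110),(284,207),(233,207)],C=[(359,188),(410,192)])
S=dict(A=[(259,174),(238,219)],B=[(238,204),(272,194)])
for k,q in Q.items():
    X=np.array([onz(x,p,70)[:2] for x in q]);print(k,X.round().tolist(),X.mean(0).round(1))
    if k!='C':
        e=(X[0]+X[1]-X[2]-X[3])/2;f=(X[0]+X[3]-X[1]-X[2])/2
        print(' len',np.linalg.norm(e),'wid',np.linalg.norm(f),'yaw',np.degrees(np.arctan2(e[1],e[0])),np.degrees(np.arctan2(-f[0],f[1])))
        ce=proj([*X.mean(0),70],p)[0]
        print(' tri',tri([(ce,p),(S[k][0],camera_params('scene')),(S[k][1],camera_params('side'))]).round(1))
    else:
        f=X[0]-X[1];y=np.arctan2(-f[0],f[1]);print(' wid',np.linalg.norm(f),'yaw',np.degrees(y),'cen',X.mean(0)-50*np.array([np.cos(y),np.sin(y)]))
E
```

```text
A [[590.0, 79.0], [597.0, 24.0], [497.0, 17.0], [492.0, 70.0]] [544.3  47.7]
 len 99.20319007850742 wid 54.47509745467614 yaw 4.470524639188208 6.367772416581732
 tri [542.9  50.6  66.6]
B [[605.0, -56.0], [605.0, -110.0], [502.0, -113.0], [502.0, -57.0]] [553.5 -84.2]
 len 102.54437636181851 wid 54.82844798895956 yaw 1.0019220544968823 0.17809401647507958
 tri [553.  -82.8  65.7]
C [[524.0, -193.0], [520.0, -247.0]] [ 522. -220.]
 wid 54.83834733098936 yaw -4.5124335359733765 cen [ 472.16198946 -216.07859242]
```

```bash
python3 -m jog '0 0 1.1 0.2 2.5 0 1;0 0 1.1 0.4 5 -1 1;0 0 1.1 0.4 5.3 -3 1;0 0 1.1 0.4 5.3 -5 1;0 0 1.1 0.4 5.3 -6.5 1';python3 -m jog '0 0 0 0 0 -0.7 1;0 0 0 0 0 -1.4 1;0 0 0 0 0 -1.6 1;0 0 0 0 0 -1.6 1';python3 -m jog '0 0 0 0 0 0 0.3;0 0 0 0 0 0 0.3;0 0 0 0 0 0 0.3;0 0 0 0 0 0 0.3;0 0 0 0 0 0 0.3' 25
```

```text
time_s: 4.08
ee_pos: [543.6, 48.2, 64.0]
ee_rot: [180.0, 0.1, 5.6]
force: [0.0, 0.4, 0.4]
gripper_width: 91.3
time_s: 4.58
ee_pos: [544.7, 48.5, 25.9]
ee_rot: [180.0, -0.0, 5.6]
force: [0.5, 0.1, 0.1]
gripper_width: 91.2
time_s: 5.2
ee_pos: [544.9, 49.5, 25.8]
ee_rot: [-180.0, -0.0, 5.6]
force: [0.0, 1.6, 1.8]
gripper_width: 56.2
```

```bash
python3 -m jog '0 0 0 0 0 0.4 0.3;0 0 0 0 0 1 0.3;0 0 0 0 0 1.6 0.3;0 0 0 0 0 2.2 0.3;0 0 0 0 0 2.2 0.3';for i in 1 2 3; do python3 -m jog '0 0 0 0 0 0 0.3;0 0 0 0 0 0 0.3';done
```

```text
time_s: 5.82
ee_pos: [545.9, 49.3, 82.4]
ee_rot: [180.0, -0.2, 5.6]
force: [-0.7, -0.3, -7.0]
gripper_width: 56.1
time_s: 6.08
ee_pos: [544.1, 49.1, 80.0]
ee_rot: [180.0, 0.1, 5.6]
force: [0.3, -0.7, -6.6]
gripper_width: 56.0
time_s: 6.32
ee_pos: [544.6, 49.2, 80.3]
ee_rot: [180.0, 0.0, 5.6]
force: [-0.0, 0.2, -6.1]
gripper_width: 55.9
time_s: 6.58
ee_pos: [544.7, 49.2, 80.6]
ee_rot: [180.0, 0.0, 5.6]
force: [0.7, -0.9, -6.3]
gripper_width: 56.0
```

A reads about 6.3 N, so it appears to be the loaded one. I'll set it back, then feel the other two.

```bash
python3 -m jog '0 0 0 0 0 -0.8 0.3;0 0 0 0 0 -1.5 0.3;0 0 0 0 0 -1.9 0.3;0 0 0 0 0 -2.1 0.3;0 0 0 0 0 -2.2 0.3';python3 -m jog '0 0 0 0 0 0 0.3;0 0 0 0 0 0 0.8;0 0 0 0 0 0 1;0 0 0 0 0 0 1;0 0 0 0 0 0 1';python3 -m jog '0 0 0 0 0 1 1;0 0 0 0 0 2 1;0 0 0 0 0 4 1;0 0 0 0 0 4.4 1'
```

```text
time_s: 7.2
ee_pos: [545.0, 49.2, 25.8]
ee_rot: [180.0, -0.0, 5.6]
force: [-4.1, -0.1, 15.8]
gripper_width: 56.2
time_s: 7.82
ee_pos: [544.9, 49.2, 25.9]
ee_rot: [180.0, -0.0, 5.6]
force: [-0.9, 0.0, -0.4]
gripper_width: 90.4
time_s: 8.32
ee_pos: [546.8, 49.4, 139.0]
ee_rot: [180.0, -0.4, 5.6]
force: [-0.0, -0.3, 0.3]
gripper_width: 90.9
```

```bash
python3 -m jog '0 0 -1 0.1 -2 0 1;0 0 -1 0.3 -4 0 1;0 0 -1 0.33 -5.33 -1 1;0 0 -1 0.33 -5.33 -2.5 1;0 0 -1 0.33 -5.33 -3.5 1';python3 -m jog '0 0 0 0 0 -0.6 1;0 0 0 0 0 -0.9 1;0 0 0 0 0 -0.9 1';python3 -m jog '0 0 0 0 0 0 0.3;0 0 0 0 0 0 0.3;0 0 0 0 0 0 0.3;0 0 0 0 0 0 0.3;0 0 0 0 0 0 0.3' 25;python3 -m jog '0 0 0 0 0 0.4 0.3;0 0 0 0 0 1 0.3;0 0 0 0 0 1.6 0.3;0 0 0 0 0 2.2 0.3;0 0 0 0 0 2.2 0.3';for i in 1 2 3; do python3 -m jog '0 0 0 0 0 0 0.3;0 0 0 0 0 0 0.3';done
```

```text
time_s: 8.95
ee_pos: [551.5, -84.5, 45.8]
ee_rot: [-180.0, 0.2, 0.5]
force: [-0.2, 1.0, 0.2]
gripper_width: 91.4
time_s: 9.32
ee_pos: [553.0, -83.9, 25.6]
ee_rot: [180.0, 0.0, 0.6]
force: [-0.1, -1.2, 0.9]
gripper_width: 91.0
time_s: 9.95
ee_pos: [553.1, -83.8, 25.9]
ee_rot: [-180.0, -0.0, 0.6]
force: [-0.7, 1.2, 3.0]
gripper_width: 55.8
time_s: 10.58
ee_pos: [554.1, -84.3, 82.4]
ee_rot: [180.0, -0.2, 0.6]
force: [0.6, -0.3, -1.5]
gripper_width: 56.3
time_s: 10.82
ee_pos: [552.4, -84.0, 80.0]
ee_rot: [-180.0, 0.1, 0.6]
force: [0.8, -0.3, -1.6]
gripper_width: 56.0
time_s: 11.08
ee_pos: [552.8, -84.0, 80.3]
ee_rot: [-180.0, 0.0, 0.6]
force: [-0.3, -0.2, -2.0]
gripper_width: 55.8
time_s: 11.32
ee_pos: [552.9, -84.1, 80.6]
ee_rot: [180.0, 0.0, 0.6]
force: [0.6, -0.0, -1.3]
gripper_width: 55.9
```

```bash
python3 -m jog '0 0 0 0 0 -0.8 0.3;0 0 0 0 0 -1.5 0.3;0 0 0 0 0 -1.9 0.3;0 0 0 0 0 -2.08 0.3;0 0 0 0 0 -2.1 0.3';python3 -m jog '0 0 0 0 0 -0.04 0.3;0 0 0 0 0 -0.08 0.3;0 0 0 0 0 -0.08 0.3';python3 -m jog '0 0 0 0 0 0 0.8;0 0 0 0 0 0 1;0 0 0 0 0 0 1;0 0 0 0 0 0 1';python3 -m jog '0 0 0 0 0 1 1;0 0 0 0 0 2 1;0 0 0 0 0 4 1;0 0 0 0 0 4.4 1'
python3 -m jog '0 0 -1 -1 -2 0 1;0 0 -1 -2.2 -4 0 1;0 0 -1 -3.24 -5.32 -1 1;0 0 -1 -3.24 -5.32 -2.5 1;0 0 -1 -3.24 -5.32 -3.5 1';python3 -m jog '0 0 0 0 0 -0.6 1;0 0 0 0 0 -0.9 1;0 0 0 0 0 -0.9 1';python3 -m jog '0 0 0 0 0 0 0.3;0 0 0 0 0 0 0.3;0 0 0 0 0 0 0.3;0 0 0 0 0 0 0.3;0 0 0 0 0 0 0.3' 25;python3 -m jog '0 0 0 0 0 0.4 0.3;0 0 0 0 0 1 0.3;0 0 0 0 0 1.6 0.3;0 0 0 0 0 2.2 0.3;0 0 0 0 0 2.2 0.3';for i in 1 2 3; do python3 -m jog '0 0 0 0 0 0 0.3;0 0 0 0 0 0 0.3';done
```

```text
time_s: 11.95
ee_pos: [553.1, -84.1, 28.2]
ee_rot: [180.0, -0.0, 0.6]
force: [-0.4, 0.9, -2.3]
gripper_width: 56.0
time_s: 12.32
ee_pos: [553.0, -84.1, 26.3]
ee_rot: [180.0, -0.0, 0.6]
force: [-0.6, -0.4, -2.1]
gripper_width: 55.9
time_s: 12.82
ee_pos: [553.0, -84.1, 26.2]
ee_rot: [180.0, -0.0, 0.6]
force: [0.3, -0.1, 0.0]
gripper_width: 90.5
time_s: 13.32
ee_pos: [555.0, -84.4, 139.5]
ee_rot: [179.9, -0.4, 0.6]
force: [0.1, 0.2, -0.2]
gripper_width: 91.2
time_s: 13.95
ee_pos: [470.2, -217.1, 46.5]
ee_rot: [-179.9, 0.2, -4.5]
force: [0.2, 0.5, 0.3]
gripper_width: 90.8
time_s: 14.32
ee_pos: [472.1, -216.9, 26.0]
ee_rot: [-180.0, 0.0, -4.4]
force: [0.2, -0.1, 0.3]
gripper_width: 91.1
time_s: 14.95
ee_pos: [472.4, -217.4, 26.5]
ee_rot: [180.0, -0.1, -4.4]
force: [0.5, -1.2, 2.3]
gripper_width: 55.9
time_s: 15.58
ee_pos: [472.9, -217.5, 82.8]
ee_rot: [179.9, -0.2, -4.4]
force: [0.4, 0.1, -1.9]
gripper_width: 56.2
time_s: 15.82
ee_pos: [471.5, -216.8, 80.5]
ee_rot: [-180.0, 0.1, -4.4]
force: [0.6, 0.3, -1.7]
gripper_width: 56.4
time_s: 16.08
ee_pos: [471.8, -217.0, 80.8]
ee_rot: [-180.0, 0.0, -4.4]
force: [-0.6, 0.5, -1.5]
gripper_width: 56.3
time_s: 16.32
ee_pos: [471.9, -217.1, 81.1]
ee_rot: [180.0, 0.0, -4.4]
force: [-0.1, -0.3, -1.6]
gripper_width: 56.3
```

```bash
python3 -m jog '0 0 0 0 0 -0.8 0.3;0 0 0 0 0 -1.5 0.3;0 0 0 0 0 -1.9 0.3;0 0 0 0 0 -2.08 0.3;0 0 0 0 0 -2.1 0.3';python3 -m jog '0 0 0 0 0 -0.04 0.3;0 0 0 0 0 -0.08 0.3;0 0 0 0 0 -0.08 0.3';python3 -m jog '0 0 0 0 0 0 0.8;0 0 0 0 0 0 1;0 0 0 0 0 0 1;0 0 0 0 0 0 1';python3 -m jog '0 0 0 0 0 1 1;0 0 0 0 0 2 1;0 0 0 0 0 4 1;0 0 0 0 0 4.4 1'
python3 -m jog '0 0 2 0.6 2.2 0 1;0 0 2 1.2 4.4 1 1;0 0 2 1.8 6.6 2 1;0 0 2 2.4 8.8 3 1;0 0 2 2.91 10.65 3 1';python3 -m jog '0 0 0 0 0 0 1;0 0 0 0 0 0 1';
python3 - <<'E'
from h import *
print(env.state()['ee_pos'],env.state()['ee_rot'])
w=grab_frame('wrist');p=camera_params('wrist');save(w,'w2')
import pickle;pickle.dump((w,p),open('w2.pkl','wb'))
E
```

```text
time_s: 16.95
ee_pos: [472.1, -217.1, 28.7]
ee_rot: [180.0, -0.0, -4.4]
force: [0.3, 0.4, -2.5]
gripper_width: 56.0
time_s: 17.32
ee_pos: [472.0, -217.1, 26.8]
ee_rot: [180.0, -0.0, -4.4]
force: [-0.1, -1.0, -1.7]
gripper_width: 56.3
time_s: 17.82
ee_pos: [472.0, -217.1, 26.7]
ee_rot: [180.0, -0.0, -4.4]
force: [-0.5, 0.8, 0.5]
gripper_width: 90.7
time_s: 18.32
ee_pos: [473.8, -218.0, 139.8]
ee_rot: [179.9, -0.4, -4.4]
force: [0.5, -0.1, -0.3]
gripper_width: 91.3
time_s: 18.95
ee_pos: [545.9, 51.4, 213.0]
ee_rot: [180.0, -0.2, 5.7]
force: [0.1, -0.2, -0.1]
gripper_width: 91.1
time_s: 19.2
ee_pos: [543.9, 48.8, 210.6]
ee_rot: [180.0, 0.1, 5.6]
force: [-0.2, -0.1, -0.4]
gripper_width: 91.1
[543.94618349  48.82648097 210.61399422] [1.79964083e+02 1.32771058e-01 5.64687362e+00]
```

View pics/w2.png

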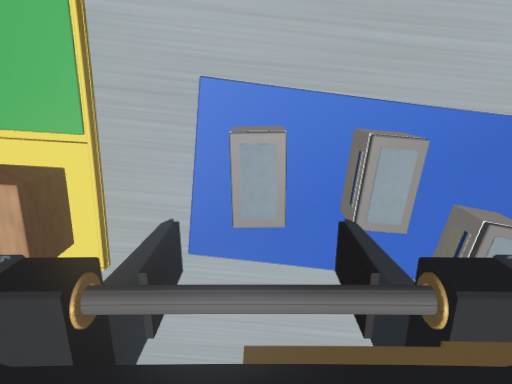

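The tins stand upright. The lid of A is centred at about (259,178), the pad's near-right corner is at (83,133), and the cross wall runs along row 137.

```bash
python3 - <<'E'
from h import *
import pickle
w,p=pickle.load(open('w2.pkl','rb'))
X=np.array([onz(q,p,70)[:2] for q in[(230,130),(286,128),(286,228),(233,228)]]);print('A',X.mean(0))
c=onz((83,133),p,9)[:2];print('pad corner',c)
a=onz((108,268),p,18)[:2];b=onz((83,3),p,18)[:2];d=b-a;yw=np.degrees(np.arctan2(d[1],d[0]));print('tray edge yaw',yw,a,b)
for y in(1,2,yw):
  r=np.radians(y);print(y,c+68*np.array([np.cos(r)-np.sin(r),np.sin(r)+np.cos(r)]))
E
```

```text
A [546.20255309  47.39071379]
pad corner [566.34171779 251.6630038 ]
tray edge yaw 2.141844834682121 [398.69025066 226.28950031] [696.22695173 237.41727391]
1 [633.14459742 320.8394107 ]
2 [631.92712825 321.99474581]
2.141844834682121 [631.75281001 322.15689725]
```

```bash
python3 -m jog '0 0 0 0 0 -2 1;0 0 0 0 0 -4 1;0 0 0 0 0 -5.8 1;0 0 0 0 0 -7 1;0 0 0 0 0 -7.4 1';python3 -m jog '0 0 0 0 0 0 1;0 0 0 0 0 0 0.3;0 0 0 0 0 0 0.3;0 0 0 0 0 0 0.3;0 0 0 0 0 0 0.3' 30;python3 -m jog '0 0 0 0 0 0 0.3;0 0 0 0 0 1 0.3;0 0 0 0 0 2 0.3;0 0 0 0 0 3 0.3;0 0 0 0 0 4 0.3';python3 -m jog '0 0 0 0 0 0 0.3;0 0 0 0 0 0 0.3;0 0 0 0 0 0 0.3'
```

```text
time_s: 19.88
ee_pos: [543.0, 47.7, 24.7]
ee_rot: [180.0, 0.2, 5.5]
force: [-0.8, -0.4, 1.1]
gripper_width: 91.3
time_s: 20.5
ee_pos: [544.9, 49.2, 27.0]
ee_rot: [180.0, -0.0, 5.6]
force: [-0.3, 0.1, 1.9]
gripper_width: 55.6
time_s: 21.12
ee_pos: [543.3, 49.2, 125.7]
ee_rot: [-180.0, 0.2, 5.6]
force: [1.0, 0.1, -6.4]
gripper_width: 56.1
time_s: 21.5
ee_pos: [543.5, 49.1, 124.9]
ee_rot: [-180.0, 0.2, 5.6]
force: [-0.8, -0.1, -7.3]
gripper_width: 56.1
```

```bash
python3 -m jog '0 0 -0.2 0.6 1.8 0.2 0.3;0 0 -0.4 1.3 4 0.2 0.3;0 0 -0.6 2 6.2 0.2 0.3;0 0 -0.7 2.7 8.4 0.2 0.3;0 0 -0.7 3.2 10 0.2 0.3';python3 -m jog '0 0 0 0.3 0.8 0 0.3;0 0 0 0.32 0.92 0 0.3;0 0 0 0.32 0.92 0 0.3;0 0 0 0.32 0.92 0 0.3'
python3 - <<'E'
from h import *
print(env.state()['ee_pos'],env.state()['ee_rot'])
w=grab_frame('wrist');p=camera_params('wrist');save(w,'w3')
import pickle;pickle.dump((w,p),open('w3.pkl','wb'))
E
```

```text
time_s: 22.12
ee_pos: [624.6, 301.6, 129.7]
ee_rot: [180.0, 0.1, 2.2]
force: [0.0, -0.3, -6.0]
gripper_width: 56.3
time_s: 22.62
ee_pos: [632.3, 320.9, 131.3]
ee_rot: [179.9, 0.1, 2.1]
force: [1.3, 0.2, -6.2]
gripper_width: 56.0
[632.33644209 320.8730829  131.33491995] [1.79947375e+02 5.99200324e-02 2.06167833e+00]
```

View pics/w3.png

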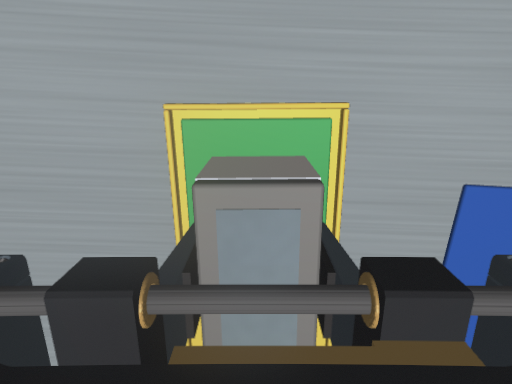

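The tin is held square over the pad, whose far corners are at (183,119) and (331,118).

```bash
python3 - <<'E'
from h import *
import pickle
w,p=pickle.load(open('w3.pkl','rb'))
a=onz((183,119),p,9)[:2];b=onz((331,118),p,9)[:2];f=a-b;u=np.array([f[1],-f[0]])/np.linalg.norm(f);print(a,b,np.linalg.norm(f),'cen',(a+b)/2-68*u,'yaw',np.degrees(np.arctan2(u[1],u[0])))
E
python3 -m jog '0 0 0 0 0 -1.2 0.3;0 0 0 0 0 -2.3 0.3;0 0 0 0 0 -3.2 0.3;0 0 0 0 0 -3.6 0.3;0 0 0 0 0 -3.8 0.3'; python3 -m jog '0 0 0 0 0 0 0.3;0 0 0 0 0 0 0.3'
```

```text
[694.37982677 390.15390072] [700.25204219 257.69995891] 132.58404736006327 cen [629.3826633  320.91517496] yaw 2.5384898436054812
time_s: 23.3
ee_pos: [632.9, 321.8, 36.7]
ee_rot: [180.0, -0.0, 2.1]
force: [1.4, -0.2, -6.0]
gripper_width: 56.0
time_s: 23.55
ee_pos: [633.3, 322.5, 37.8]
ee_rot: [-180.0, -0.1, 2.1]
force: [-0.1, -0.6, -6.7]
gripper_width: 56.3
```

Pad centre confirmed within about 3 mm. Now I'll ease down slowly, from 37.8 to about 30.

```bash
python3 -m jog '0 0 0 0 0 -0.06 0.3;0 0 0 0 0 -0.12 0.3;0 0 0 0 0 -0.18 0.3;0 0 0 0 0 -0.24 0.3;0 0 0 0 0 -0.24 0.3'; python3 -m jog '0 0 0 0 0 -0.03 0.3;0 0 0 0 0 -0.05 0.3;0 0 0 0 0 -0.05 0.3'
```

```text
time_s: 24.18
ee_pos: [632.6, 322.1, 30.4]
ee_rot: [180.0, 0.0, 2.1]
force: [0.2, 0.0, -6.6]
gripper_width: 55.7
time_s: 24.55
ee_pos: [632.7, 322.2, 30.1]
ee_rot: [-180.0, -0.0, 2.1]
force: [-2.0, -2.2, -0.7]
gripper_width: 56.0
```

```bash
python3 -m jog '0 0 0 0 0 0 0.6;0 0 0 0 0 0 1;0 0 0 0 0 0 1;0 0 0 0 0 0 1';python3 -m jog '0 0 0 0 0 0.5 1;0 0 0 0 0 2 1;0 0 0 0 0 4 1;0 0 0 0 0 6 1;0 0 0 0 0 7.2 1';python3 -m jog '0 0 0 -0.5 -2.3 0 1;0 0 0 -1 -4.6 0 1;0 0 0 -1.6 -7 0 1;0 0 0 -2.2 -9.3 0 1;0 0 0 -2.8 -11.6 0 1' ;python3 -m jog '0 0 0 -0.6 -2.3 0 0.5;0 0 0 -1.2 -4.6 0 0;0 0 0 -1.8 -7 0 0;0 0 0 -2.4 -9.3 0 0;0 0 0 -3 -11.6 0 0' 
```

```text
time_s: 25.05
ee_pos: [633.1, 322.4, 29.6]
ee_rot: [-180.0, -0.1, 2.1]
force: [-0.3, 0.3, -0.1]
gripper_width: 82.9
time_s: 25.68
ee_pos: [633.6, 322.6, 214.0]
ee_rot: [-179.9, -0.3, 2.1]
force: [0.2, -0.0, 0.0]
gripper_width: 91.2
time_s: 26.3
ee_pos: [562.3, 30.4, 210.6]
ee_rot: [180.0, -0.1, 2.1]
force: [1.0, 0.4, -0.5]
gripper_width: 91.3
time_s: 26.92
ee_pos: [487.3, -259.7, 210.7]
ee_rot: [179.9, -0.1, 2.1]
force: [0.9, -0.2, 0.8]
gripper_width: 44.3
```

```bash
python3 -m jog '0 0 0 -1 -2 0 0;0 0 0 -2 -4 0 0;0 0 0 -2.8 -5.5 0 0;0 0 0 -2.8 -5.5 0 0;0 0 0 -2.8 -5.5 0 0'
python3 - <<'E'
from h import *
import pickle
print(env.state()['ee_pos'],env.state()['ee_rot'])
w=grab_frame('wrist');p=camera_params('wrist');pickle.dump((w,p),open('w4.pkl','wb'))
s=grab_frame('scene');d=grab_frame('side')
a=cv2.resize(s[105:185,230:360],(520,320));b=cv2.resize(d[220:360,80:240],(280,245))
can=np.zeros((600,800,3),'uint8');can[:288,:384]=cv2.resize(w,(384,288));can[280:600,:520]=a;can[300:545,520:]=b
can[:280,384:]=cv2.resize(s[155:315,120:310],(416,280))
save(w,'w4');save(can,'mix')
def red(im):
    h=cv2.cvtColor(im,cv2.COLOR_RGB2HSV);return ((h[...,0]<8)|(h[...,0]>172))&(h[...,1]>150)&(h[...,2]>80)
for n,im in(('w',w),('scene',s),('side',d)):
    k,l,st,c=cv2.connectedComponentsWithStats(red(im).astype('uint8'))
    print(n,[(st[i].tolist(),c[i].round(1).tolist()) for i in range(1,k) if st[i,4]>20])
E
```

```text
time_s: 27.55
ee_pos: [417.9, -395.0, 210.0]
ee_rot: [180.0, -0.1, 2.1]
force: [-0.2, 0.3, 0.2]
gripper_width: 0.5
[ 417.88067424 -395.01324982  209.95218204] [ 1.79989356e+02 -5.13795336e-02  2.09865940e+00]
w [([255, 100, 29, 29, 655], [269.3, 114.1])]
scene [([133, 268, 11, 11, 92], [137.8, 273.4]), ([218, 283, 24, 33, 440], [228.9, 298.9])]
side [([285, 146, 19, 18, 208], [292.7, 153.7]), ([360, 146, 7, 6, 35], [362.9, 148.4])]
```

View pics/w4.png

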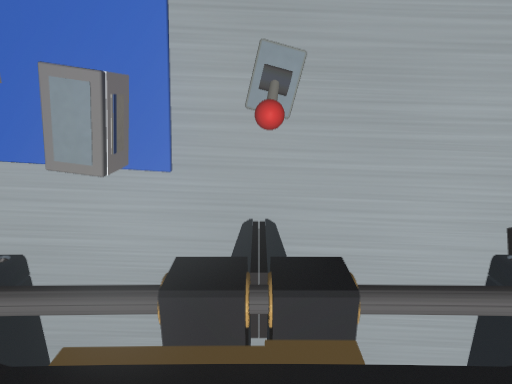

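View pics/mix.png

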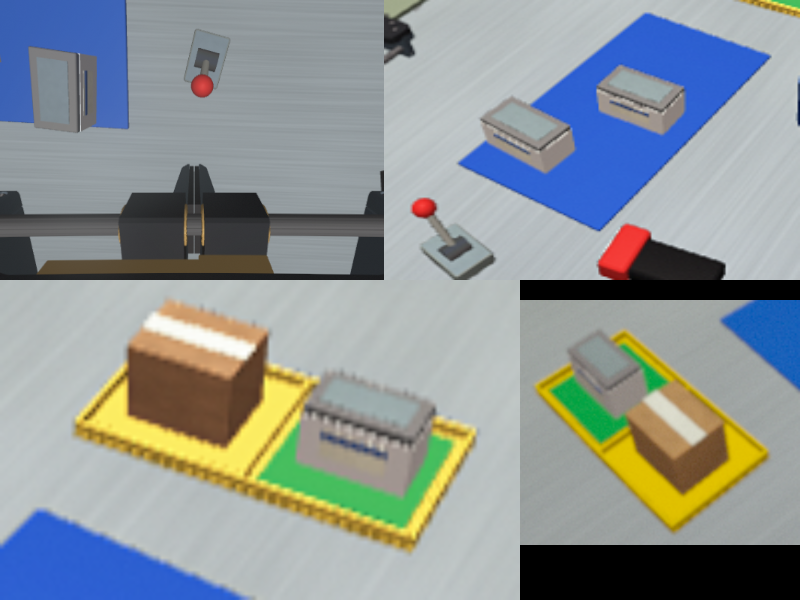

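The tin stands upright on the pad, the carton is undisturbed and B and C are back. The wrist view has the knob at (269,114) and the block corners at about (262,39), (307,51) and (246,105), with the fourth hidden near (290,118).

```bash
python3 - <<'E'
from h import *
import pickle
w,p=pickle.load(open('w4.pkl','rb'))
X=np.array([onz(q,p,25)[:2] for q in[(262,39),(307,51),(290,118),(246,105)]]);print(X.round(),'cen',X.mean(0),(X[1]+X[3])/2)
e=X[0]-X[3];print('len',np.linalg.norm(e),'wid',np.linalg.norm(X[0]-X[1]),'yaw',np.degrees(np.arctan2(e[1],e[0])),np.degrees(np.arctan2(*( -(X[0]-X[1])[0],(X[0]-X[1])[1]))))
t=tri([((269.3,114.1),p),((137.8,273.4),camera_params('scene')),((362.9,148.4),camera_params('side'))]);print('knob',t)
c=(X[1]+X[3])/2;print('dist',np.linalg.norm(t-[*c,22]),'lean dir',np.degrees(np.arctan2(*(c-t[:2])[::-1])),'lean',np.arctan2(np.linalg.norm(c-t[:2]),t[2]-22))
E
```

```text
[[ 557. -393.]
 [ 548. -440.]
 [ 481. -427.]
 [ 493. -379.]] cen [ 519.55459992 -409.76101413] [ 520.15304349 -409.31399998]
len 65.97949094904399 wid 47.24986624378682 yaw -12.622403429673502 -11.323262200856647
knob [ 487.15927243 -402.05737997   94.98874266]
dist 80.42763217751443 lean dir -12.404089764656742 lean 0.4334829802905051
```

```bash
python3 -m jog '0 0 -1.5 0.4 0.1 -1 0;0 0 -2.8 0.6 0.1 -2.5 0;0 0 -2.8 0.8 0.12 -4.2 0;0 0 -2.8 0.8 0.12 -5.2 0;0 0 -2.8 0.8 0.12 -5.2 0'; python3 -m jog '0 0 0 0 0 0 0'
```

```text
time_s: 28.32
ee_pos: [437.2, -390.4, 77.6]
ee_rot: [-179.9, 0.2, -11.8]
force: [-0.2, -0.0, 0.6]
gripper_width: 0.5
time_s: 28.45
ee_pos: [438.7, -392.5, 80.6]
ee_rot: [179.9, -0.1, -11.8]
force: [-0.0, 0.6, 0.2]
gripper_width: 0.5
```

```bash
python3 -m jog '0 0 0 0.6 -0.13 0 0;0 0 0 1.2 -0.26 0 0;0 0 0 1.8 -0.38 0 0;0 0 0 2.4 -0.5 0 0;0 0 0 2.94 -0.62 0 0'; python3 -m jog '0 0 0 0.15 -0.03 0 0;0 0 0 0.3 -0.06 0 0;0 0 0 0.45 -0.1 0 0;0 0 0 0.55 -0.12 0 0;0 0 0 0.55 -0.12 0 0'
```

```text
time_s: 29.08
ee_pos: [512.3, -407.9, 79.1]
ee_rot: [-180.0, 0.0, -11.9]
force: [-1.8, -0.3, -1.1]
gripper_width: 0.3
time_s: 29.7
ee_pos: [525.1, -410.9, 79.5]
ee_rot: [180.0, -0.0, -11.9]
force: [-0.2, 0.7, -0.8]
gripper_width: 0.2
```

```bash
for i in 1 2 3 4; do python3 -m jog '0 0 0 0.06 -0.013 0 0;0 0 0 0.12 -0.025 0 0;0 0 0 0.12 -0.025 0 0' | grep -E 'ee_pos|force'; done
```

```text
ee_pos: [527.1, -411.3, 79.2]
force: [-3.4, 1.6, -0.0]
ee_pos: [527.5, -411.3, 79.2]
force: [-10.0, 1.8, 3.6]
ee_pos: [527.7, -411.3, 79.1]
force: [-15.7, 2.6, 7.0]
ee_pos: [527.9, -411.3, 79.2]
force: [-23.6, 4.0, 11.7]
```

The lever is hard against its stop. I'll back off, rise and check.

```bash
python3 -m jog '0 0 0 -1 0.2 0 0;0 0 0 -2 0.4 0 0;0 0 0 -3.5 0.7 1 0;0 0 0 -4.5 0.8 3 0;0 0 0 -5 0.8 5 0'; python3 -m jog '0 0 0 0 0 0.3 0;0 0 0 0 0 0.3 0;0 0 0 0 0 0.3 0'
python3 - <<'E'
from h import *
import pickle
w=grab_frame('wrist');p=camera_params('wrist');s=grab_frame('scene');d=grab_frame('side')
def red(im):
    h=cv2.cvtColor(im,cv2.COLOR_RGB2HSV);return (((h[...,0]<8)|(h[...,0]>172))&(h[...,1]>150)&(h[...,2]>80)).astype('uint8')
for n,im in(('w',w),('scene',s),('side',d)):
    k,l,st,c=cv2.connectedComponentsWithStats(red(im));print(n,[(st[i].tolist(),c[i].round(1).tolist()) for i in range(1,k) if st[i,4]>10])
u=np.array([.978,-.208])
for v in(.9,.95,1.):
    X=[*(np.array([520,-409.5])+80*np.sin(v-.5)*u),22+80*np.cos(v-.5)];print(v,np.round(X),[proj(X,q)[0].round(1).tolist() for q in(p,camera_params('scene'),camera_params('side'))])
can=np.zeros((600,800,3),'uint8');can[:384,:512]=s;can[:210,512:]=cv2.resize(w,(288,210));can[210:570,320:800]=cv2.resize(d[105:345,75:395],(480,360));save(can,'fin')
print(env.state()['time_s'],env.state()['force'])
E
```

```text
time_s: 31.82
ee_pos: [411.6, -393.4, 206.2]
ee_rot: [180.0, -0.1, -11.9]
force: [0.1, 0.3, -0.7]
gripper_width: 0.6
time_s: 32.2
ee_pos: [411.9, -392.8, 210.2]
ee_rot: [-179.9, 0.1, -11.9]
force: [-0.3, -0.6, 0.4]
gripper_width: 0.4
w [([236, 0, 31, 32, 838], [250.9, 14.4])]
scene [([218, 283, 24, 33, 441], [228.8, 298.9]), ([151, 288, 11, 11, 100], [156.1, 292.9])]
side [([345, 136, 6, 6, 30], [347.6, 138.4]), ([285, 146, 19, 18, 208], [292.7, 153.7])]
0.9 [ 550. -416.   96.] [[250.9, 21.4], [154.5, 290.8], [348.7, 138.0]]
0.95 [ 554. -417.   94.] [[251.0, 16.7], [155.7, 292.2], [347.8, 137.9]]
1.0 [ 558. -417.   92.] [[251.0, 12.1], [156.8, 293.6], [347.0, 137.9]]
32.35 [-0.09982807  0.11814943 -0.18175121]
```

View pics/fin.png

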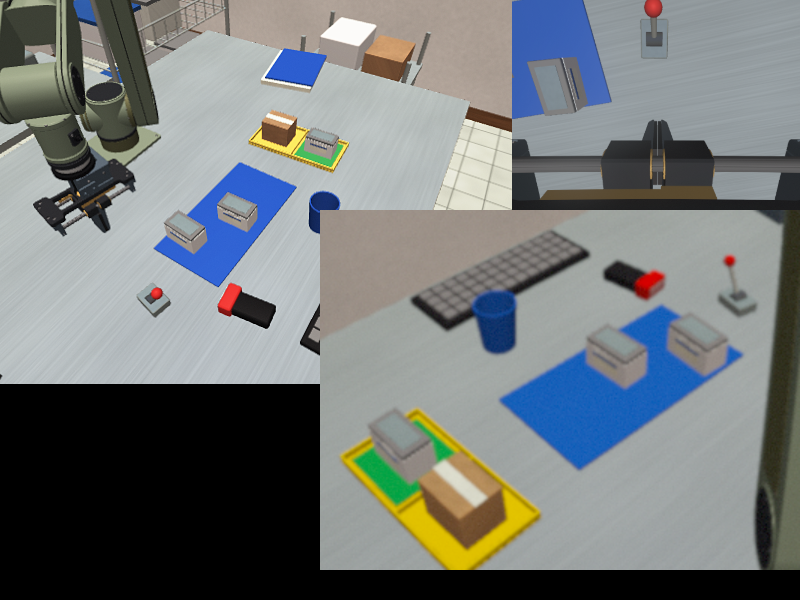

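The final picture shows the lever over to the far side (scene (156,293)), the tin on the pad, B and C on the board, and the bystanders unmoved.

```bash
python3 -c "from h import *; print(env.job_done())"
```

```text
the job is handed in; nothing more can be done
None
```

The loaded tin is in the free bay on the green pad, the lever has been pushed over, and I handed the job in at about 32 s of the 72 s.

- **Weighing:** I lifted each tin about 54 mm, in the order A, B, C. A read about 6.3 N, B about 1.7 N and C about 1.6 N, so A is the loaded one. I set each tin back where it stood.
- **Placing:** I then moved A onto the pad, easing it down until the force reading showed the pad taking its weight, and let go. It should stand within about 4 mm of the pad centre.
- **Lever:** I pushed it with the closed fingers until the force rose sharply, to about 24 N, which I took as the end stop. I then backed off and raised the arm clear.

**Last checks:** A is upright on the pad, B and C are upright on the board, and the carton, pen cup and scanner look unmoved. The robot touches nothing, with force near zero.

**Disagreements:**
- The pictures put the lever at about 0.96 to 0.98 rad, not exactly 1.0. That is within my measuring error, and the force rise supports the stop.
- Tin A's first set-down on the board was a little firm, at about 16 N; the later ones were softer.
- Two-view heights for the tin lids came out at 64 to 67 mm, against the 70 mm expected from the text.

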